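Plug the paddle beater into the mixer's drive and hold it down

TASK

Take the flat paddle beater (not the wire whisk) out of the wooden holder by sliding it out through the open front of its slot, and plug its stem into the drive coupling on top of the round mixer base: turn it until its cross-shaped fins mesh with the cross socket and it slides fully home, flange on the coupling. Then push the springy coupling well down with it and finish like that, still gripping the beater and keeping it pressed down. Leave the whisk in the holder and the mug, tin and spice jar where they stand.

Things in the scene. Friction and masses are not known exactly. Their poses are not given: they have to be found in the camera images.
- paddle: flat metal paddle beater, 112 mm tall, 0.13 to 0.21 kg, hanging upright in one of the holder's two slots, its origin then 32 mm above the worktop. Origin: bottom centre of its stem, z up along it. Stem: cross of four fins along its x and y (28 mm across, 6 thick, z 0 to 16, lower edges rounded), flange 34 diameter (z 16 to 20), neck 10 diameter (z 20 to 38), collar 28 diameter (z 38 to 43)
- paddle_grip (a point): centre of the beater's flat paddle, 82 mm above its origin, same axes. The paddle spans 30 mm up and down from here, 62 mm wide along x, 12 mm thick along y; grip it across y on its solid middle rib, 24 mm wide (8 mm higher than this point is good too)
- whisk: balloon whisk of steel wire, 114 mm tall, 45 mm wide, with the same stem; hangs in the holder's other slot and stays there. Origin: bottom centre of its stem, z up; its top is then 146 mm above the worktop, a thing to clear or go round when carrying the beater
- holder: wooden attachment holder, 190 mm wide (y), fixed to the worktop; front faces its own -x. Origin: bottom centre. A shelf 10 mm thick, top 70 mm up, spans x -26 to +36 mm; two slots 14 mm wide at y = -55 and +55 mm run along x from the closed end at x = +7 to the open front at x = -26. Back wall behind x = +35 mm reaches no higher than the shelf; foot plate 10 mm thick
- holder_front (a point): middle of the shelf's front edge (26 mm before the holder's origin), at the shelf's top. Attachments hang at holder x = 0 by the collar, neck in the slot, flange 8 mm under the shelf, so they cannot be lifted out: with 2 to 6 mm of lift, move one 45 mm or more towards the holder's -x, level; then it is free to rise
- mixer_base: round white motor base of a mixer, 168 mm diameter, 60 mm high, fixed to the worktop, dial on the side at its -x. Origin: bottom centre; the drive coupling stands in its middle and reaches 90 mm above the worktop
- coupling_top (a point): centre of the upper face of the drive coupling, a steel sleeve of 44 mm diameter with a cross-shaped socket: two slots along this point's x and y (z up), 8.5 mm wide, 31 mm long, 18 mm deep. Any of the four quarter turns fits. Its angle differs each time; it turns only with 0.25 N m or more. The beater is home when its flange lies on this face, foot 16 mm below it
- coupling (a joint): how far the coupling is pushed down, in m: 0 up, 0.008 at its stop. The spring takes 3.5 N to start and 9 N at the stop. It sinks too if the fins press on its face without meshing
- mug: white mug, 83 mm diameter, 86 mm high, 115 mm long with its handle; origin at the bottom, middle of that length (handle towards its -y); leave alone
- tin: square dark tea tin, 70x70x108 mm; origin bottom centre; leave alone
- jar: spice jar, 41 mm diameter, 105 mm high; origin bottom centre; leave alone
Mind the look-alikes: they are no part of the job. Leave any blue or green look-alike of the whisk alone.

How it is judged:
By the outcome, as a careful person would: the job done as asked, in the order asked, and still so for the second after the job is handed in, while the arm keeps its last pose, push and grip.
It also fails if it takes over 51 s, if anything falls off the work surface, if the arm or the gripper's body presses on something with over 40 N, if the wrist force passes 120 N, or if a joint passes its speed limit or range.

ROBOT

A 6-joint arm with a two-finger parallel gripper is mounted at the origin on a cart in front of the work surface, level with it; the furniture and walls round the work are solid. World frame = base frame: x ahead of the robot, y to its left, z up, the work surface at z = 0. Lengths are in mm, angles in rad, forces in N, time in s.
With the tool pointing down it reaches from about 350 to 800 mm from the base axis. Payload 7.3 kg.
Tool frame: the origin (TCP) lies midway between the tips of the shut fingers; the grasp point (between the pads) lies ctrl.tcp_to_grasp behind it (ctrl.tcp_to_grasp is the distance from the TCP to the grasp point, in mm); z points along the fingers, y is the line along which they close (so a half turn about z gives the same grasp; the last joint's range is limited). The gripper opens to 85 mm and grips with 20 to 120 N. Pads are 22 mm wide; open, the fingers measure 114 mm over their backs; the gripper's body (76 mm by 85 mm) begins 54 mm behind the grasp point. The pads swing forward as they close: fully open they stand 13 mm farther back than shut.
Start: joints at [0.983, 0.342, 1.524, -0, 1.275, -0.146], TCP at [224.463, 474.62, 195.022] pointing down, gripper open.
Joint ranges: [-2.53, 2.53], [-0.77, 2.02], [0.04, 2.7], [-1, 4.14], [0.28, 2.66], [-3.11, 3.11]. Speed limits (rad/s): [2.57, 2.57, 3.14, 3.14, 3.14, 3.14].

INTERFACE

Orientations are given as a 3x3 rotation matrix whose columns are the frame's x, y, z axes.
In Python, from cell import ctrl, claw, eyes, job_done gives the robot as it stands. Calls block until the motion is done:
- ctrl.move_ptp(position, orientation): joint-space move of the TCP to a pose.
- ctrl.move_linear(position, orientation=None, velocity=150, guard=None): straight line of the TCP; orientation=None keeps the orientation; velocity is the mean speed in mm/s. With guard (N) it stops when the force on the tool has changed by that much, and returns True; else False.
- ctrl.move_j(angles): joint-space move.
- claw.let_go() and claw.gripper_close(grasp_force=None): open the fingers fully, or close them until they stop; grasp_force is the grip in N (None keeps the last).
- ctrl.pause(seconds).
- ctrl.inverse_kinematics(position, orientation): joint angles nearest the present ones, or None.
- eyes.camera(name): name is "side" or "top"; returns a dict with "image" (400x640x3 uint8, red, green, blue), "range_z" (400x640 float32, mm along the optical axis (not along the pixel's ray), 0 where there is no reading), "fx", "fy", "cx", "cy" (pixels), "k1" (the pictures are not rectified: a ray, as slopes to the right and down, at radius r is drawn at 1 + k1 r^2 times it, then the intrinsics apply), "eye" and "rotation" of the camera in the world. Camera axes: x right, y down, z forward; pixel columns grow to the right and rows downward; lengths in mm; the calibration is good to about 2 mm. A picture is of the moment at which its call begins.
A pose or a line that the arm cannot do raises ctrl.PlanningError and nothing moves.
- job_done(): hands the job in; it is judged then, once.
Readings, each from a call of its own:
- ctrl.get_clock(): time.
- ctrl.get_joint_pos(): joint angles.
- ctrl.get_qd(): joint speeds.
- ctrl.get_joint_torque(): joint torques, N m.
- ctrl.get_tcp_pos(): TCP position.
- ctrl.get_eef_rot(): TCP orientation.
- ctrl.get_force(): force on the tool from outside, world axes, zero at the start.
- ctrl.get_ft_torque(): the same for the moment, N m.
- ctrl.get_grip_width(): finger opening in mm.
- ctrl.get_grasp_force(): force on a finger pad.
Only numpy, scipy, OpenCV 4.12 (cv2) and the standard library are available. Lean on these libraries where they do the work, as an engineer would, in place of code of your own. Each camera call takes 0.05 s, during which the arm holds its last target. There are 200 camera calls.

## Working session

There is one attempt and no reset: what is moved stays moved. The work goes in short steps, each a Python script; the robot and the scene stay as the last script left them, time stands still between calls to the robot, and variables do not carry over. Pictures are saved under pics/ and viewed, at most 10 in all, crops included, and the job is handed in when it is done.

```bash
mkdir -p pics
cat > h.py <<'E'
import numpy as np, cv2
from cell import ctrl, claw, eyes, job_done
def K(c): return np.array([[c['fx'],0,c['cx']],[0,c['fy'],c['cy']],[0,0,1.]]), np.array([c['k1'],0,0,0,0.])
def rays(c,uv):
    k,d=K(c); p=cv2.undistortPointsIter(np.float64(uv).reshape(-1,1,2),k,d,None,None,(3,50,1e-9)).reshape(-1,2)
    return np.c_[p,np.ones(len(p))]
def onplane(c,uv,z):
    r=rays(c,uv)@np.array(c['rotation']).T; e=np.array(c['eye']); return e+r*((z-e[2])/r[:,2])[:,None]
def cloud(c):
    v,u=np.mgrid[:400,:640]; r=rays(c,np.c_[u.ravel(),v.ravel()])*c['range_z'].reshape(-1,1)
    return (r@np.array(c['rotation']).T+np.array(c['eye'])).reshape(400,640,3)
def save(n,im): cv2.imwrite(f'pics/{n}.png',cv2.cvtColor(im,cv2.COLOR_RGB2BGR))
E
python3 - <<'E'
from h import *
import pickle
for n in('top','side'):
    c=eyes.camera(n); save(n,c['image']); pickle.dump(c,open(n+'.pkl','wb'))
    print(n,{k:np.round(c[k],3).tolist() for k in c if k not in('image','range_z')},(c['range_z']>0).mean())
print(ctrl.tcp_to_grasp,ctrl.get_clock(),ctrl.get_eef_rot(),ctrl.get_grip_width())
E
```

```text
top {'fx': 511.416, 'fy': 511.416, 'cx': 326.683, 'cy': 194.861, 'k1': -0.159, 'eye': [-747.161, 588.467, 1744.898], 'rotation': [[-0.449, -0.697, 0.559], [-0.894, 0.339, -0.294], [0.015, -0.632, -0.775]]} 0.99591796875
side {'fx': 483.519, 'fy': 483.519, 'cx': 320.107, 'cy': 198.639, 'k1': -0.012, 'eye': [330.216, 1233.229, 866.818], 'rotation': [[-0.996, -0.061, 0.067], [-0.089, 0.522, -0.848], [0.017, -0.851, -0.525]]} 0.995890625
18.700000000000003 0.1 [[-9.03980363e-01  4.27573323e-01 -7.46754650e-04]
 [ 4.27573933e-01  9.03979670e-01 -1.13519556e-03]
 [ 1.89671682e-04 -1.34548732e-03 -9.99999077e-01]] 85.33505358400949
```

View pics/top.png

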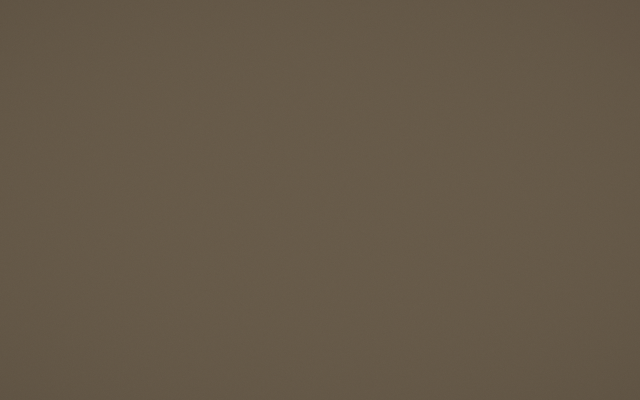

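View pics/side.png

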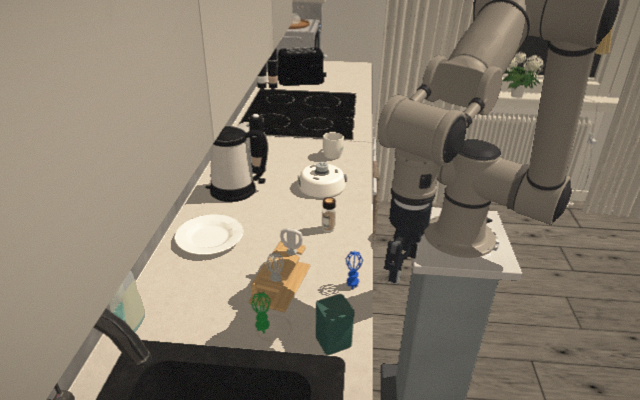

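Run:
```python
from h import *
import pickle
t=pickle.load(open('top.pkl','rb'));s=pickle.load(open('side.pkl','rb'))
print(t['range_z'][::80,::128])
P=cloud(s)
for n,(u,v) in dict(paddle=(291,240),whisk=(275,265),mixer=(322,168),mug=(333,143),jar=(329,203),tin=(332,304),blue=(354,260),green=(261,300),shelf1=(290,249),shelf2=(285,290)).items(): print(n,P[v,u].round())
a=cv2.resize(s['image'][220:320,230:370],(800,571),interpolation=cv2.INTER_CUBIC)
save('crop1',a)
b=cv2.resize(s['image'][150:210,290:370],(800,600),interpolation=cv2.INTER_CUBIC); save('crop2',b)
```

```text
[[108.363045 106.295296 106.319405 106.623375 109.315414]
 [ 87.90479   87.83979   87.84848   89.570305  89.08537 ]
 [ 74.61764   76.210434  76.055405  76.671326  76.48836 ]
 [ 66.66945   66.70874   67.27885   66.76843   68.48338 ]
 [ 57.833313  59.11797   59.722446  59.495502  59.85085 ]]
paddle [483. 230. 114.]
whisk [518. 281.  69.]
mixer [ 441. -227.   86.]
mug [ 418. -452.   77.]
jar [399.  27. 107.]
tin [362. 448. 109.]
blue [318. 281. 103.]
green [543. 353.  14.]
shelf1 [486. 231.  85.]
shelf2 [490. 308.  11.]
```

View pics/crop1.png

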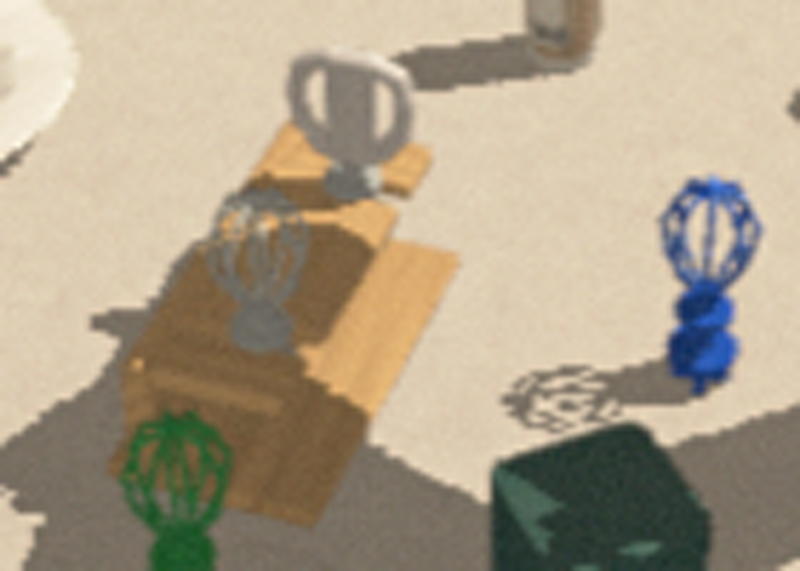

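View pics/crop2.png

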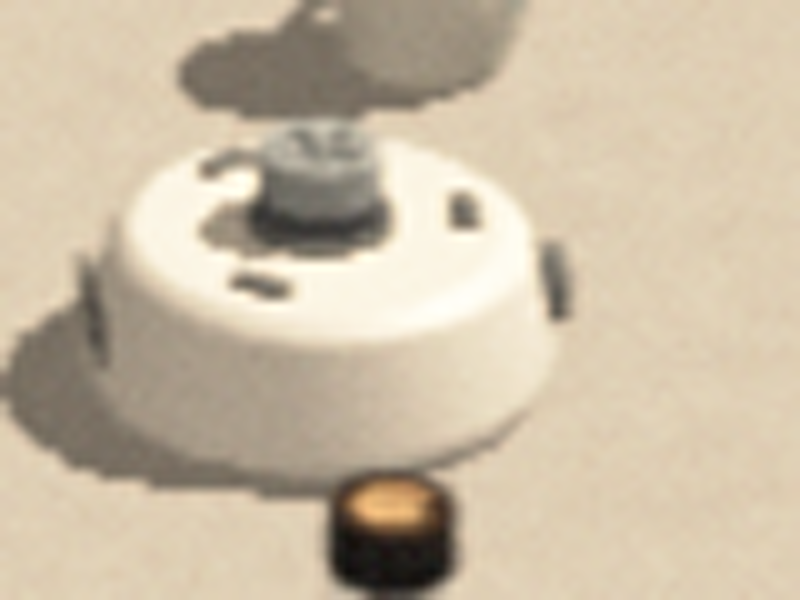

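Top view (pics/top) is plain brown everywhere: something 60–110 mm in front of its lens blocks it, so only the side camera is usable.

Candidates in the side view:
- Grey flat paddle with two windows and a solid rib, in the far slot at (291,240). **This is the one I want.**
- Grey wire whisk in the near slot (275,265).
- Blue whisk look-alike (354,265).
- Green whisk look-alike (261,310).

Crop 1 confirms the choice. Crop 2 shows the coupling at (322,165) with an X-shaped socket.

Run:
```python
from h import *
import pickle
cs=[eyes.camera('side') for _ in range(8)]
s=dict(cs[0]); s['image']=np.mean([c['image'] for c in cs],0); s['range_z']=np.median([c['range_z'] for c in cs],0).astype(np.float32)
print('noise',np.std([c['range_z'][240,291] for c in cs]),np.std([c['image'][300,200] for c in cs],axis=0))
pickle.dump(s,open('avg.pkl','wb'))
P=cloud(s); I=s['image']
v,u=np.mgrid[:400,:640]
# table check
print('table z',np.median(P[150:180,270:290,2]),np.median(P[225:235,345:360,2]))
hsv=cv2.cvtColor(I.astype(np.uint8),cv2.COLOR_RGB2HSV)
reg=(u>240)&(u<320)&(v>225)&(v<315)
m=reg&(abs(P[...,2]-70)<5)&(hsv[...,1]>90)
q=P[m]; print('shelf n',m.sum(),'z',np.median(q[:,2]))
r=cv2.minAreaRect(q[:,:2].astype(np.float32)); print('shelf rect',r,cv2.boxPoints(r).round(1).tolist())
mf=reg&(abs(P[...,2]-10)<5)&(hsv[...,1]>90); r=cv2.minAreaRect(P[mf][:,:2].astype(np.float32)); print('foot',mf.sum(),r,cv2.boxPoints(r).round(1).tolist())
# paddle
pm=(u>275)&(u<308)&(v>222)&(v<262)&(P[...,2]>92)&(P[...,2]<150)&(abs(P[...,1]-230)<50)
q=P[pm]; c=np.median(q,0); print('paddle n',pm.sum(),c,q.min(0),q.max(0))
w,V=np.linalg.eigh(np.cov(q[:,:2].T)); print('yaw',np.degrees(np.arctan2(V[1,1],V[0,1])),np.sqrt(w), 'mean',q.mean(0))
for z0 in range(90,150,6):
    k=q[abs(q[:,2]-z0-3)<3]
    if len(k)>2: print(z0,len(k),k[:,0].min().round(1),k[:,0].max().round(1),k[:,1].min().round(1),k[:,1].max().round(1))
# collar
cm=(u>275)&(u<308)&(v>240)&(v<262)&(hsv[...,1]<70)&(P[...,2]>70)&(P[...,2]<92); print('collar',P[cm].mean(0),P[cm].min(0),P[cm].max(0))
# coupling
km=(u>310)&(u<335)&(v>155)&(v<180)&(P[...,2]>72); k=P[km]; print('coupl',km.sum(),k.min(0),k.max(0),np.unique(v[km]),np.unique(u[km]))
np.set_printoptions(linewidth=200)
print(I[158:178,312:334].mean(-1).round().astype(int)); print(P[158:178,312:334,2].round().astype(int))
# mixer rim
mm=(abs(P[...,2]-60)<4)&(u>290)&(u<355)&(v>150)&(v<200); print('mixer',cv2.minEnclosingCircle(P[mm][:,:2].astype(np.float32)),np.median(P[mm][:,2]))
```

```text
noise 2.2317493 [0.33071891 1.22474487 1.22474487]
table z 1.8253427522589618 1.1790830641892853
shelf n 947 z 70.71638673886878
shelf rect ((516.9569702148438, 317.80621337890625), (271.7108154296875, 74.84474182128906), 76.66596221923828) [[449.20001220703125, 194.1999969482422], [522.0, 177.0], [584.7000122070312, 441.3999938964844], [511.8999938964844, 458.6000061035156]]
foot 921 ((505.5664978027344, 277.013671875), (188.5809326171875, 98.84654998779297), 76.38392639160156) [[435.29998779296875, 197.0], [531.4000244140625, 173.6999969482422], [575.7999877929688, 357.0], [479.70001220703125, 380.29998779296875]]
paddle n 327 [483.16409484 228.69180472 121.35182379] [454.33061882 217.1819544   92.10843145] [513.39266499 234.97178508 146.74281957]
yaw 171.29432132865756 [ 2.41410734 15.95713918] mean [482.74842219 227.81755344 121.02513993]
90 19 465.4 503.1 224.6 233.3
96 35 460.0 508.5 217.2 232.2
102 36 454.9 510.9 219.0 232.3
108 32 454.7 510.9 221.3 233.2
114 33 454.6 510.7 219.2 233.0
120 35 454.3 513.4 222.1 235.0
126 34 454.7 510.6 221.4 232.6
132 31 457.1 510.4 222.1 232.9
[... 2977 characters left out ...]
0 62 61 75 79 80 82 84 83 83 84 82 82 81 79 76 62 61 62 60 62]
 [61 62 62 65 72 75 76 78 80 77 79 81 80 78 76 75 72 65 61 62 61 61]
 [61 62 61 65 68 71 73 73 76 76 76 76 75 74 71 71 66 67 61 62 62 62]
 [61 61 63 65 66 65 69 71 71 72 72 71 71 71 69 65 66 65 61 61 62 61]
 [62 61 62 60 64 66 65 66 66 68 68 67 65 67 65 67 66 60 61 61 61 62]
 [61 61 60 61 61 63 64 66 65 64 67 65 65 66 65 63 60 61 62 61 61 63]
 [61 62 62 61 62 61 60 62 63 64 63 63 61 61 62 61 62 60 63 62 62 61]
 [61 61 62 61 61 62 61 61 61 61 63 61 62 62 59 62 62 61 62 61 60 61]
 [61 62 66 65 66 65 63 62 62 61 61 61 62 61 62 62 62 61 62 62 62 62]]
mixer ((443.2541198730469, -243.13372802734375), 72.9466781616211) 61.28433573803932
```

```bash
cat >> h.py <<'E'
def paddle(c,lo,hi,xr,yr):
    """axis xy, x-axis yaw (deg) from cloud points of paddle between z lo..hi"""
    P=cloud(c); m=(P[...,2]>lo)&(P[...,2]<hi)&(P[...,0]>xr[0])&(P[...,0]<xr[1])&(P[...,1]>yr[0])&(P[...,1]<yr[1])
    q=P[m].astype(np.float32); vx,vy,x0,y0=cv2.fitLine(q[:,:2],cv2.DIST_HUBER,0,.01,.01).ravel()
    if vx<0: vx,vy=-vx,-vy
    d=np.array([vx,vy]); t=(q[:,:2]-[x0,y0])@d; mid=np.array([x0,y0])+d*(t.min()+t.max())/2
    n=np.array([-vy,vx]); n*=np.sign(n@(np.array(c['eye'])[:2]-mid))
    return mid-6*n, np.degrees(np.arctan2(vy,vx)), np.ptp(t), len(q), m
def R(yaw): # tool down, tool y at yaw+90 (deg): paddle x along +-tool x
    a=np.radians(yaw); x=np.array([np.cos(a),np.sin(a),0]); z=np.array([0,0,-1.]); return np.c_[x,np.cross(z,x),z]
E
python3 - <<'E'
from h import *
import pickle
s=pickle.load(open('avg.pkl','rb')); P=cloud(s); I=s['image']; v,u=np.mgrid[:400,:640]
print('paddle',paddle(s,106,137,(440,530),(205,245))[:4])
hsv=cv2.cvtColor(I.astype(np.uint8),cv2.COLOR_RGB2HSV)
near=(P[...,0]>420)&(P[...,0]<600)&(P[...,1]>160)&(P[...,1]<385)&(hsv[...,1]>80)&(hsv[...,0]<30)
for n,z in(('shelf',71.3),('foot',11.3)):
    m=cv2.morphologyEx((near&(abs(P[...,2]-z)<5)).astype(np.uint8),cv2.MORPH_OPEN,np.ones((2,2)))>0
    r=cv2.minAreaRect(P[m][:,:2].astype(np.float32)); print(n,m.sum(),np.round(r[0],1),np.round(r[1],1),r[2],cv2.boxPoints(r).round(0).tolist(),np.median(P[m][:,2]))
# collar ellipse: grey pixels between z 76..92 -> centre ray onto z=76
cm=(u>280)&(u<305)&(v>243)&(v<258)&(hsv[...,1]<60)&(P[...,2]>72)&(P[...,2]<90)&(P[...,1]<250); print('collar u',np.unique(u[cm]),'v',np.unique(v[cm]),onplane(s,[[u[cm].mean(),v[cm].mean()]],76))
# coupling
k=(P[...,2]>86)&(P[...,2]<97)&(u>312)&(u<332)&(v>158)&(v<172)
(c0,rad)=cv2.minEnclosingCircle(P[k][:,:2].astype(np.float32)); print('coupling',c0,rad,np.median(P[k][:,2]))
# 4-fold moment of darkness on upper face
g=cv2.resize(I.mean(-1)[150:180,305:340],None,fx=8,fy=8,interpolation=cv2.INTER_CUBIC)
gv,gu=np.mgrid[:g.shape[0],:g.shape[1]]; uv=np.c_[305+(gu.ravel()+.5)/8-.5,150+(gv.ravel()+.5)/8-.5]
for zz in(91.3,88):
  X=onplane(s,uv,zz)[:,:2]
  for c in(np.array(c0),np.array([443.2,-243.1])):
    for r in(13,16):
        d=X-c; rr=np.hypot(*d.T); kk=(rr<r)&(rr>3); w=np.clip(165-g.ravel()[kk],0,None); th=np.arctan2(d[kk,1],d[kk,0])
        M=(w*np.exp(4j*th)).sum()/w.sum(); print(zz,c.round(1),r,'yaw mod 90',np.degrees(np.angle(M))/4,abs(M),'dark centroid',np.average(X[kk],axis=0,weights=w).round(1))
# rectified top view of coupling
xs=np.arange(-26,26.1,.1); gx,gy=np.meshgrid(xs,-xs); W=np.c_[gx.ravel()+c0[0],gy.ravel()+c0[1],np.full(gx.size,91.3)]
Rm=np.array(s['rotation']); k_,d_=K(s); rv=cv2.Rodrigues(Rm.T)[0]; tv=-Rm.T@np.array(s['eye'])
uvp=cv2.projectPoints(W,rv,tv,k_,d_)[0].reshape(*gx.shape,2).astype(np.float32)
save('rect',cv2.remap(I.astype(np.uint8),uvp[...,0],uvp[...,1],cv2.INTER_CUBIC))
E
```

```text
paddle (array([483.07394, 222.48964], dtype=float32), np.float32(-9.217235), np.float32(59.96958), 174)
shelf 889 [495.6 237.2] [270.6  70.4] 76.71844482421875 [[430.0, 114.0], [499.0, 97.0], [561.0, 361.0], [492.0, 377.0]] 70.60122182044938
foot 880 [505.3 315.6] [269.7  94.4] 68.32148742675781 [[412.0, 208.0], [499.0, 173.0], [599.0, 423.0], [511.0, 458.0]] 10.624317885550283
collar u [287 288 289 290 291 292 293 294 295 296] v [247 248 249 250 251 252 253 254] [[483.64041166 226.65983399  76.        ]]
coupling (443.0888366699219, -243.83987426757812) 21.381027221679688 90.65707956398808
91.3 [ 443.1 -243.8] 13 yaw mod 90 -31.274036691226666 0.28061658705287024 dark centroid [ 443.  -244.1]
91.3 [ 443.1 -243.8] 16 yaw mod 90 -32.64186924427175 0.3041583078102863 dark centroid [ 443.4 -244.9]
91.3 [ 443.2 -243.1] 13 yaw mod 90 -31.25193536773166 0.24776588949266012 dark centroid [ 442.9 -243.9]
91.3 [ 443.2 -243.1] 16 yaw mod 90 -33.05355067879193 0.26766065332852046 dark centroid [ 443.4 -244.8]
88 [ 443.1 -243.8] 13 yaw mod 90 38.95693089770285 0.1359436416234842 dark centroid [ 442.4 -247.5]
88 [ 443.1 -243.8] 16 yaw mod 90 41.13937357731798 0.14352296397818687 dark centroid [ 443.  -245.5]
88 [ 443.2 -243.1] 13 yaw mod 90 38.505392425466255 0.165681730693508 dark centroid [ 442.4 -246.7]
88 [ 443.2 -243.1] 16 yaw mod 90 40.35155339947937 0.15867605789399986 dark centroid [ 443.  -244.1]
```

View pics/rect.png

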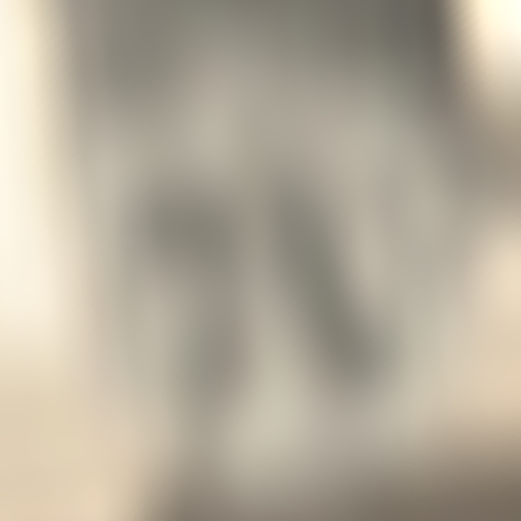

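The rectified coupling patch shows the cross centred near (260,260), with dark arms at about (180,220), (290,190), (350,360) and (210,360). That puts the socket yaw at about -31° mod 90, which is rough. The paddle axis is at (483,222.5) with yaw -9°, the holder's x axis is at -13.5°, and the heights agree with the text. I'll grasp now.

Run:
```python
from h import *
import pickle
p=np.array([483.1,222.5]); Rt=R(170.8)
ctrl.move_ptp([*p,190],Rt); print(ctrl.get_clock())
print(ctrl.move_linear([*p,97.5],velocity=120,guard=15),ctrl.get_tcp_pos(),ctrl.get_force(),ctrl.get_clock())
claw.gripper_close(60); print(ctrl.get_grip_width(),ctrl.get_grasp_force(),ctrl.get_force(),ctrl.get_clock())
c=eyes.camera('side'); pickle.dump(c,open('g.pkl','wb')); save('g',cv2.resize(c['image'][180:300,220:380],(800,600)))
```

```text
1.85
False [483.55994696 222.83159502  98.18156672] [-0.76953572  0.80378857  0.13942237] 2.775
9.982836855358466 59.72495667025214 [-0.70861975  0.553066    2.3310895 ] 3.45
```

View pics/g.png

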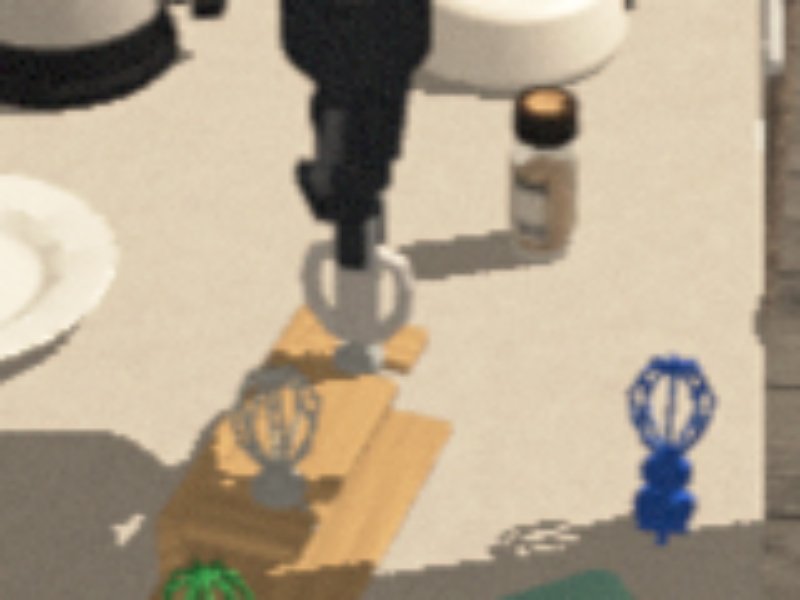

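The crop shows the finger on the paddle's rib at (355,250), with the whisk untouched at (275,430). Next I lift 4 mm, slide the paddle out of the front and raise it.

Run:
```python
from h import *
a=np.radians(166.5); d=np.array([np.cos(a),np.sin(a),0])
p=ctrl.get_tcp_pos(); q=p+[0,0,4]
print(ctrl.move_linear(q,velocity=40,guard=25),ctrl.get_force())
print(ctrl.move_linear(q+55*d,velocity=60,guard=20),ctrl.get_tcp_pos(),ctrl.get_force(),ctrl.get_ft_torque(),ctrl.get_clock())
c=eyes.camera('side'); save('out',cv2.resize(c['image'][200:300,240:380],(800,571)))
```

```text
False [-0.51444693  0.33243711 -1.48667039]
False [430.22735275 235.57402093 101.77271349] [ 0.36899336 -0.60122929 -2.28554601] [-0.03290038  0.00490627 -0.02973094] 4.825
```

View pics/out.png

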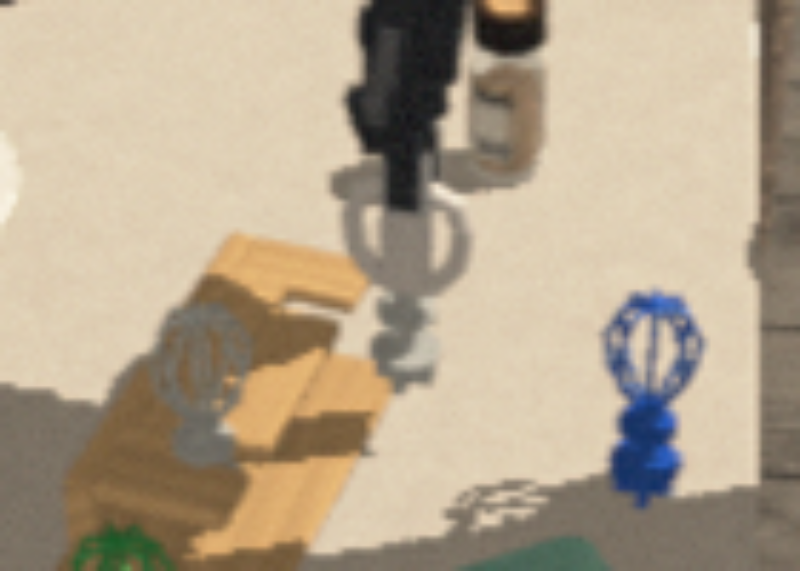

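The paddle is clear of the slot, with its stem fully visible at (405,340). I'll raise it, carry it over the coupling and measure it there with the same camera.

```bash
cat >> h.py <<'E'
def avg(n=6):
    cs=[eyes.camera('side') for _ in range(n)]; s=dict(cs[0]); s['image']=np.mean([c['image'] for c in cs],0); s['range_z']=np.median([c['range_z'] for c in cs],0).astype(np.float32); return s
def cyl(P,c,zlo,zhi,rad,cen,win=30):
    """vertical cylinder axis: least-squares circle of known radius on the visible side points"""
    from scipy.optimize import least_squares
    m=(P[...,2]>zlo)&(P[...,2]<zhi)&(np.hypot(P[...,0]-cen[0],P[...,1]-cen[1])<win); q=P[m][:,:2]
    r=least_squares(lambda x:np.hypot(*(q-x).T)-rad,np.array(cen,float),loss='soft_l1')
    return r.x.round(2),m.sum(),np.percentile(q[:,0],[0,100]).round(1),np.abs(r.fun).mean().round(2)
E
python3 - <<'E'
from h import *
import pickle
p=ctrl.get_tcp_pos()
ctrl.move_linear([p[0],p[1],228],velocity=200)
ctrl.move_ptp([443.1,-243.8,228],R(149)); print(ctrl.get_clock())
ctrl.move_linear([443.1,-243.8,184],velocity=150); ctrl.pause(.2)
print(ctrl.get_tcp_pos(),ctrl.get_force(),ctrl.get_ft_torque(),ctrl.get_clock())
s=avg(); pickle.dump(s,open('b.pkl','wb')); P=cloud(s); s0=pickle.load(open('avg.pkl','rb')); P0=cloud(s0)
c=(443.1,-243.8)
print('coupl side',cyl(P0,s0,74,87,22,c)); print('coupl side hi',cyl(P0,s0,80,88,22,c))
for n,lo,hi,r in(('fins',118,132,14),('flange',134.5,139,17),('neck',142,154,5),('collar',157.5,161,14)): print(n,cyl(P,s,lo,hi,r,c))
print('z range col',[ (z,((abs(P[...,2]-z)<1.5)&(np.hypot(P[...,0]-c[0],P[...,1]-c[1])<35)).sum()) for z in range(100,175,3)])
print(paddle(s,165,215,(400,490),(-275,-215))[:4])
save('b',cv2.resize(s['image'].astype(np.uint8)[115:190,275:375],(800,600),interpolation=cv2.INTER_CUBIC))
E
```

```text
7.4083
[ 443.7544903  -244.08660508  185.15675666] [ 0.71870951  0.02317161 -1.41131626] [0.01665179 0.00782245 0.00196448] 8.05
coupl side (array([ 443.08, -246.72]), np.int64(47), array([421.7, 463.2]), np.float64(1.74))
coupl side hi (array([ 443.01, -246.22]), np.int64(37), array([421.9, 463.2]), np.float64(3.41))
fins (array([ 448.52, -247.17]), np.int64(17), array([432.4, 453. ]), np.float64(2.72))
flange (array([ 443.29, -245.6 ]), np.int64(7), array([432.7, 456.8]), np.float64(0.41))
neck (array([ 442.38, -242.98]), np.int64(9), array([440. , 447.3]), np.float64(1.27))
collar (array([ 444.03, -246.16]), np.int64(6), array([430.5, 453.7]), np.float64(0.75))
z range col [(100, np.int64(0)), (103, np.int64(0)), (106, np.int64(0)), (109, np.int64(0)), (112, np.int64(0)), (115, np.int64(0)), (118, np.int64(0)), (121, np.int64(1)), (124, np.int64(4)), (127, np.int64(6)), (130, np.int64(6)), (133, np.int64(3)), (136, np.int64(1)), (139, np.int64(12)), (142, np.int64(24)), (145, np.int64(1)), (148, np.int64(2)), (151, np.int64(2)), (154, np.int64(2)), (157, np.int64(2)), (160, np.int64(4)), (163, np.int64(17)), (166, np.int64(5)), (169, np.int64(4)), (172, np.int64(2))]
(array([ 443.1047 , -246.48926], dtype=float32), np.float32(-31.115526), np.float32(62.32345), 149)
```

View pics/b.png

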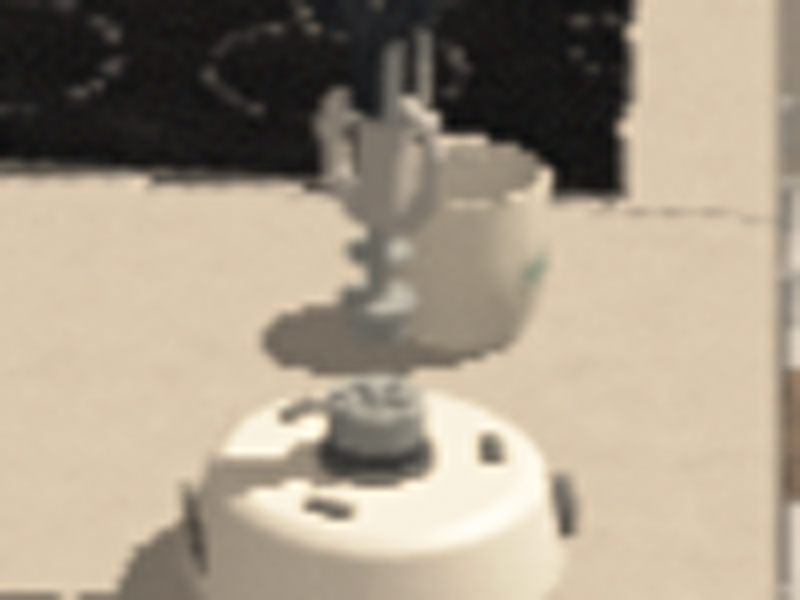

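In the image the beater's flange (column 378) is centred over the coupling (columns 328–428). The fitted axes agree to about 1 mm, and the paddle yaw is -31°. Next I lower to contact and turn to find the mesh.

```bash
cat >> h.py <<'E'
def st(t=''): print(t,'tcp',np.round(ctrl.get_tcp_pos(),2),'F',np.round(ctrl.get_force(),1),'M',np.round(ctrl.get_ft_torque(),2),'t',round(ctrl.get_clock(),2))
C=np.array([443.1,-243.8])
E
python3 - <<'E'
from h import *
ctrl.move_linear([*C,160],velocity=120); st('pre')
f0=ctrl.get_force()[2]
hit=ctrl.move_linear([*C,146],velocity=25,guard=5); ctrl.pause(.15); st(hit)
if hit:
    z=ctrl.get_tcp_pos()[2]
    for y in (3,6,9,12,0,-3,-6,-9,-12):
        ctrl.move_linear([*C,z-1.2-1],R(149+y),velocity=30); st(y)
        if abs(ctrl.get_force()[2]-f0)<2 : break
E
```

```text
pre tcp [ 442.82 -243.63  159.75] F [-0.3  1.3 -0.5] M [-0.   -0.04 -0.01] t 8.7
False tcp [ 442.99 -243.92  145.79] F [ 0.  -2.4 -3.7] M [-0.75  0.17 -0.03] t 9.56
```

Run:
```python
from h import *
st()
for z in (143,141,139,137.5):
    h=ctrl.move_linear([*C,z],velocity=20,guard=12); ctrl.pause(.15); st((z,h))
    if h: break
c=avg(4); save('i',cv2.resize(c['image'].astype(np.uint8)[115:190,275:375],(800,600),interpolation=cv2.INTER_CUBIC))
```

```text
tcp [ 442.99 -243.92  145.79] F [ 0.  -2.4 -3.7] M [-0.75  0.17 -0.03] t 9.56
(143, False) tcp [ 443.07 -243.82  142.9 ] F [-0.4 -3.3 -3.7] M [-0.81  0.15 -0.03] t 10.01
(141, False) tcp [ 443.09 -243.8   140.94] F [ 0.3 -3.8 -2.2] M [-0.84  0.15 -0.11] t 10.41
(139, False) tcp [ 443.23 -243.92  139.2 ] F [-0.6 -3.2  0.6] M [-0.8   0.17 -0.03] t 10.81
(137.5, False) tcp [ 443.21 -243.88  137.63] F [ 0.5 -1.9  1.6] M [-0.76  0.17 -0.14] t 11.21
```

View pics/i.png

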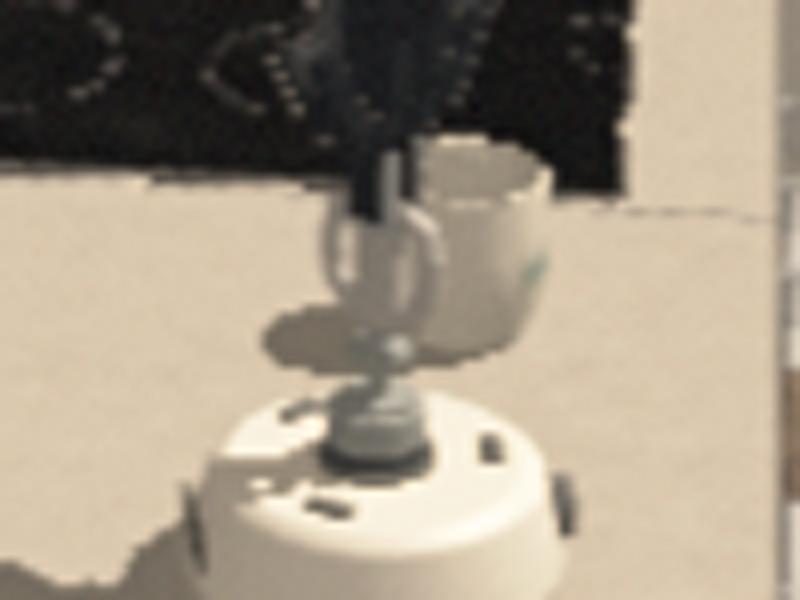

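The beater is meshed, with its flange seated on the coupling at (378,395) and the spring just beginning to react. I'll ease the sideways load slightly and press down in small steps, watching the force.

Run:
```python
from h import *
D=C+[0,-.8]
for z in (136,134,132.5,131.5,130.5,129.5,128.5):
    h=ctrl.move_linear([*D,z],velocity=20,guard=15); ctrl.pause(.2); st((z,h))
    if ctrl.get_force()[2]>12: break
c=avg(6); s0=__import__('pickle').load(open('avg.pkl','rb'))
for n,s in(('before',s0),('now',c)):
    P=cloud(s); m=(np.hypot(P[...,0]-443.1,P[...,1]+244)<40)&(P[...,2]>66)&(P[...,2]<105)
    rows=np.nonzero(m)[0]; print(n,np.bincount(rows)[158:180])
save('j',cv2.resize(c['image'].astype(np.uint8)[115:190,275:375],(800,600),interpolation=cv2.INTER_CUBIC)); print(ctrl.get_grip_width())
```

```text
(136, False) tcp [ 443.11 -244.47  136.04] F [ 0.2 -1.1  3.2] M [-0.51  0.13 -0.07] t 11.86
(134, False) tcp [ 443.15 -244.58  134.07] F [-1.  -0.8  4.3] M [-0.42  0.14 -0.01] t 12.31
(132.5, False) tcp [ 443.18 -244.64  132.62] F [-0.9 -1.1  6. ] M [-0.39  0.13 -0.05] t 12.76
(131.5, False) tcp [ 443.23 -244.65  131.72] F [ 0.1 -0.7  5.6] M [-0.41  0.15 -0.09] t 13.21
(130.5, False) tcp [ 443.44 -244.83  131.38] F [-1.3 -0.6 10.2] M [-0.2   0.3  -0.09] t 13.66
(129.5, False) tcp [ 443.8  -245.07  131.28] F [-1.2  0.5 16.4] M [-0.1   0.54 -0.07] t 14.11
before [ 0  0  0  0  9 11 13 13 13 13 13 13 13 13  9  6  1]
now [ 0  0  0  0  0  3  8 11 13 13 13 13 14 12 10  5  1]
9.968950280755623
```

View pics/j.png

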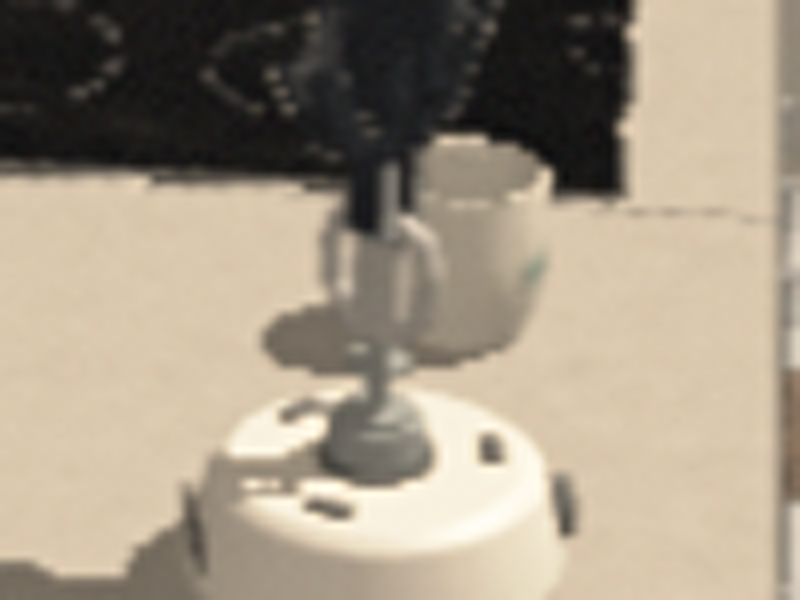

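The coupling is at its stop: TCP z is 131.3, about 8 mm below the seated height, and the force rose steeply to 16 N. The picture shows the flange flat on the lowered coupling at (378,415), with the beater upright and still gripped, so I'm handing in.

Run:
```python
from h import *
st(); print(job_done())
```

```text
tcp [ 443.81 -245.06  131.29] F [-2.5 -0.6 16.4] M [-0.11  0.5  -0.06] t 14.41
the job is handed in; nothing more can be done
None
```

I handed the job in at 14.4 s: the paddle beater is meshed in the coupling with its flange seated, held pressed about 8 mm down to the stop at 16 N and still gripped, and I left the whisk, mug, tin and spice jar alone; the hand-in returned no verdict.

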